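# Heft two tins and hold the full one in the seam camera

### The job

First stand the seam camera's white backdrop upright. One of the two small tins in the carrier was short-filled and looks just the same: lift each one out in turn to feel its weight, leave the lighter one standing on the bench, and press the heavier one, upright and with its bottom seam level with the camera lens, into the spring vee until the vee is fully home. Finish while holding it there, off the base plate, and leave the other things where they are.

Things in the scene. Friction and masses are not known exactly. Their poses are not given: they have to be found in the camera images.
- stand: seam camera stand, fixed; origin on the bench below the viewing axis, z up. Base plate x -62 to +98, y -100 to +170 mm, upper face 16 mm above the bench. At +x the vee and its guide block (78 mm high, x from 72 to 96, 70 mm wide), at +y the camera, at -y the hinged backdrop. Viewing place open to -x and from above.
- viewing_axis (a point): fixed point of the stand on its upright viewing axis, 81 mm above the bench: a tin's centre comes here when it sits in the fully pressed vee with its bottom seam level with the lens axis
- lens (a point): front of the lens of the small grey camera, 86 mm to the stand's +y of the viewing axis, 36 mm above the bench, looking to the stand's -y; the camera is 50 mm wide, 70 mm high and reaches to y = +167 mm
- vee (a joint): slide of the black spring vee, m: 0 sprung out, 0.012 fully home towards the stand's +x (spring 1 N at 0, 3.2 N at 0.012, then hard stop). Upright 90 degree notch open to -x, faces from 45 to 67 mm above the bench, 36 mm to either side. A tin pushed along +x on y = 0 touches both faces with its axis 12 mm before the viewing axis and is home with its axis on it.
- backdrop (a joint): hinge of the flat white, dark-framed backdrop panel (134 mm along x, 88 mm from hinge to free edge, 9 mm thick), rad: 0 = lying flat on the -y side of the stand, 1.571 = standing upright on its hinged edge, stop at 1.60. A friction hinge (about 0.16 N m): it stays where it is left.
- backdrop_hinge (a point): middle of the hinge line, which runs along the stand's x axis, 14 mm above the bench, 108 mm to -y of the viewing axis; the free edge swings from -y up to +z
- backdrop_bar (a point): middle of the pull bar at the panel's free edge: round dark bar 10 mm thick, 72 mm long, parallel to the hinge line, 22 mm clear of the edge. With the panel flat (0) it is 110 mm to -y of the hinge line and 14 mm above it (28 mm above the bench); it turns with the panel about that line. It can be pinched across from above and turns between the fingers.
- carrier: flat grey sample carrier fixed to the bench, 110 mm (x) by 250 mm (y) by 24 mm high, origin at the middle of its underside; two round pockets 62 mm wide and 12 mm deep at y = -60 and y = +60 mm hold the tins
- tin_a_center (a point): centre of one of two like tins: upright cylinder 58 mm across, 90 mm high, seam rim at both ends; 45 mm above its underside. At the start it stands in a carrier pocket, underside 12 mm above the bench. Tins weigh 0.1 to 0.35 kg, the heavier at least 70 g more than the other; which it is cannot be seen and changes pockets.
- tin_b_center (a point): centre of one of two like tins: upright cylinder 58 mm across, 90 mm high, seam rim at both ends; 45 mm above its underside. At the start it stands in a carrier pocket, underside 12 mm above the bench. Tins weigh 0.1 to 0.35 kg, the heavier at least 70 g more than the other; which it is cannot be seen and changes pockets.
- tin_a: the tin of point tin_a_center; origin at the middle of its underside, z along its axis
- tin_b: the tin of point tin_b_center; origin at the middle of its underside, z along its axis
- sealed_can_1: bystander: large sealed can, 71 mm across, 107 mm high, origin under it
- sealed_can_2: bystander: large sealed can, 71 mm across, 107 mm high, origin under it
- seam_gauge: bystander: steel seam micrometer lying flat, 157x111x28 mm, origin under it
- tape_roll: bystander: roll of tape lying flat, 68 mm across, 24 mm high, origin under it
- bench_brush: bystander: bench brush with wooden handle, 50x271x46 mm, long axis its y, origin under it
- lid_stack_1: bystander: sleeve of can lids, 73 mm across, 86 mm high, origin under it
- marker_black: bystander: marker pen lying flat, 141 mm long, 13 mm thick, origin under it
Mind the look-alikes: they are no part of the job. Leave any red or yellow look-alike of the tin_b alone.

How it is judged:
By the outcome, as a careful person would: the job done as asked, in the order asked, and still so for the second after the job is handed in, while the arm keeps its last pose, push and grip.
It also fails if it takes over 72 s, if anything falls off the work surface, if the arm or the gripper's body presses on something with over 40 N, if the wrist force passes 120 N, or if a joint passes its speed limit or range.

### The arm

A 7-joint arm with a two-finger parallel gripper is mounted at the origin on the work surface; the furniture and walls round the work are solid. World frame = base frame: x ahead of the robot, y to its left, z up, the work surface at z = 0. Lengths are in mm, angles in rad, forces in N, time in s.
With the tool pointing down it reaches from about 400 to 875 mm from the base axis. Payload 4.4 kg.
Tool frame: the origin (TCP) lies on the centre line of the jaws, within the pads' length; the fingertips stand ctrl.nose_length ahead of it and the grasp point (between the pads) lies 6 mm ahead of it (ctrl.nose_length is the distance from the TCP to the fingertips, in mm); z points along the fingers, y is the direction in which the jaws open and shut (so a half turn about z gives the same grasp; the last joint's range is limited). The gripper opens to 85 mm and grips with 20 to 120 N. Pads are 22 mm wide; open, the fingers measure 114 mm over their backs; the gripper's body (76 mm by 85 mm) begins 54 mm behind the grasp point. The pads swing forward as they close: fully open they stand 13 mm farther back than shut.
Start: joints at [-1.349, 0.628, 0.038, 1.517, -0.027, 0.996, -0.02], TCP at [184.475, 623.287, 256.313] pointing down, gripper open.
Joint ranges: [-3.06, 3.06], [-0.37, 2.12], [-1.25, 1.32], [0.18, 2.47], [-1.1, 4.24], [0.23, 1.98], [-2.94, 2.94]. Speed limits (rad/s): [2.57, 2.57, 3.14, 3.14, 3.14, 3.14, 3.14].

### API

Orientations are given as [roll, pitch, yaw] about the fixed x, y, z axes, in that order (R = Rz(yaw) Ry(pitch) Rx(roll)).
In Python, from cell import ctrl, vision gives the robot as it stands. The module is installed in compiled form; this text tells all that it offers.
- The arm moves only by the shell command python3 -m inch 'ROWS'. ROWS is a JSON object of lists of equal length, an entry for each row: "travel": the shift along the tool's x, y, z in cm, a list of three; "twist": the turn about the tool's z in degrees; "fingers": the finger opening in cm, from 0 to 8.54. A call has exactly 10 rows; each row is the pose to reach, as a shift and turn from the pose commanded when the call began, along the tool's axes at that moment; what a row does not reach only later rows make up. A row lasts 1/12 s, in which the tool goes at most 41.7 mm and 7.16 degrees, less where a joint would pass 70% of its speed; a pose out of reach is approached as far as the arm can. A call with a gripper value outside its range is refused whole. The fingers move at their own pace and stop on an object; the grip force is fixed at half the most. Time passes only in rows, so rows that repeat a pose let the fingers close, or fill a call up. It gives the time, the measured TCP pose, the force and the opening at its end, in the units of the state.
- ctrl.read_state(): the state, without advancing time (a new reading comes with each control period).
- vision.get_image(name): name is "side" or "top" or "wrist"; returns a dict with "frame" (420x560x3 uint8, red, green, blue), "fx", "fy", "cx", "cy" (pixels), "position" and "orientation" of the camera in the world. Camera axes: x right, y down, z forward; pixel columns grow to the right and rows downward; lengths in mm; the calibration is good to about 2 mm. A picture is of the moment at which its call begins. There is no depth.
- ctrl.finish_job(): hands the job in, once; it reports no verdict.
The state is a dict: "clock": time; "qpos": joint angles; "qd": joint speeds; "tau": joint torques, N m; "eef_pos": TCP position; "tool_rot": TCP orientation; "force": force on the tool from outside, world axes, zero at the start; "torque": the same for the moment, N m; "width": finger opening in mm.
Only numpy, scipy, OpenCV 4.12 (cv2) and the standard library are available. Lean on these libraries where they do the work, as an engineer would, in place of code of your own. Each camera call takes 0.05 s, during which the arm holds its last target.

## Working session

There is one attempt and no reset: what is moved stays moved. The work goes in short steps, Python scripts to look and compute and a shell command to move; the robot and the scene stay as the last step left them, time stands still between calls to the robot, and variables do not carry over. Pictures are saved under pics/ and viewed, and the job is handed in when it is done.

```bash
mkdir -p pics; ls; cat > h.py <<'E'
import numpy as np, cv2
from cell import ctrl, vision
def snap(n,fn):
    d=vision.get_image(n); cv2.imwrite('pics/'+fn,d['frame'][:,:,::-1]); 
    import pickle; pickle.dump(d,open('pics/'+fn+'.pkl','wb')); return d
E
python3 - <<'E'
from h import *
s=ctrl.read_state(); print(s, ctrl.nose_length)
for n in ("side","top","wrist"):
    d=snap(n,n+'0.png'); print(n,d['fx'],d['fy'],d['cx'],d['cy'],d['position'],d['orientation'])
E
```

```text
pics
{'clock': 0.0, 'qpos': array([-1.34880707,  0.62933514,  0.03845371,  1.51832403, -0.02702704,
        0.99628054, -0.0200063 ]), 'qd': array([ 0.00141364,  0.00062188, -0.00124248,  0.00100762,  0.00035662,
       -0.00070399,  0.00042644]), 'tau': array([ 1.04304838e-04, -5.63384521e+01,  1.22582238e+00, -1.93446565e+01,
        1.08703226e-02,  1.01466884e-02,  7.50780345e-06]), 'eef_pos': array([184.30583476, 622.75161243, 255.41041789]), 'tool_rot': array([-3.13976370e+00,  6.79678246e-06,  2.85377387e+00]), 'force': array([-0.57091388,  0.91275494,  0.12871488]), 'torque': array([-0.01349907, -0.01954512, -0.01022021]), 'width': 85.33382773426224} 25.0
side 394.891192840685 394.891192840685 283.7005815937663 204.6269947410602 [  270.59644797 -1062.70138178   781.59186316] [-2.17864965  0.00219036 -0.22959237]
top 536.7067566482212 536.7067566482212 284.3928896891574 214.35038132520327 [ 277.43309764  -55.76079659 1403.9799775 ] [-2.97153677 -0.02494367 -1.54723778]
wrist 319.42630070200624 319.42630070200624 278.7509635044626 205.94680074541736 [111.70523418 645.39487553 372.40689583] [2.84389408e+00 1.76384449e-03 1.28274467e+00]
```

View pics/top0.png

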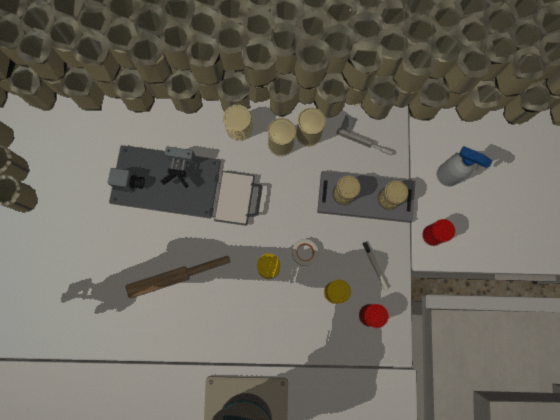

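View pics/side0.png

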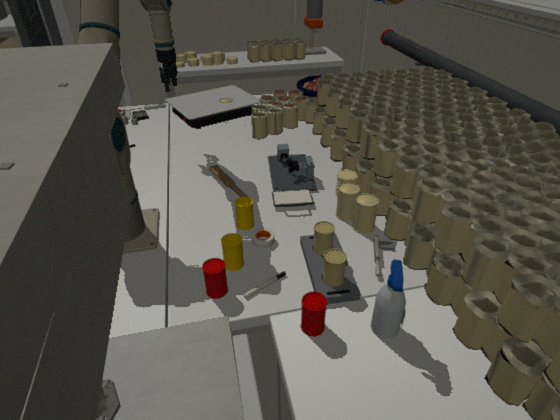

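View pics/wrist0.png

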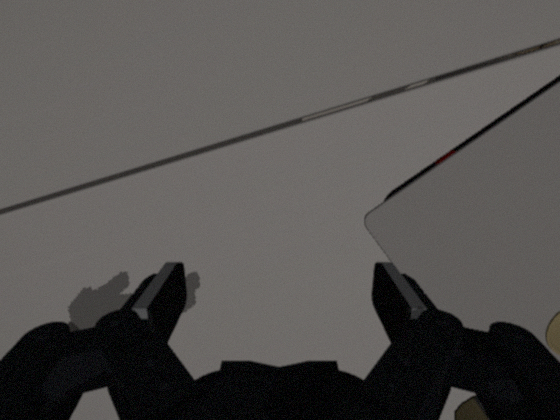

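```bash
python3 - <<'E'
import cv2
i=cv2.imread('pics/top0.png')
cv2.imwrite('pics/c1.png',cv2.resize(i[135:230,100:270],None,fx=4.7,fy=4.7,interpolation=cv2.INTER_CUBIC))
cv2.imwrite('pics/c2.png',cv2.resize(i[160:230,310:425],None,fx=6.5,fy=6.5,interpolation=cv2.INTER_CUBIC))
E
```

```text
(no output)
```

View pics/c1.png

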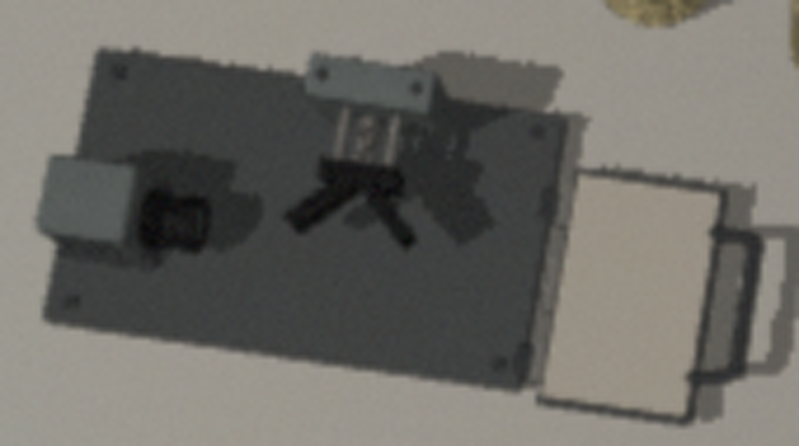

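View pics/c2.png

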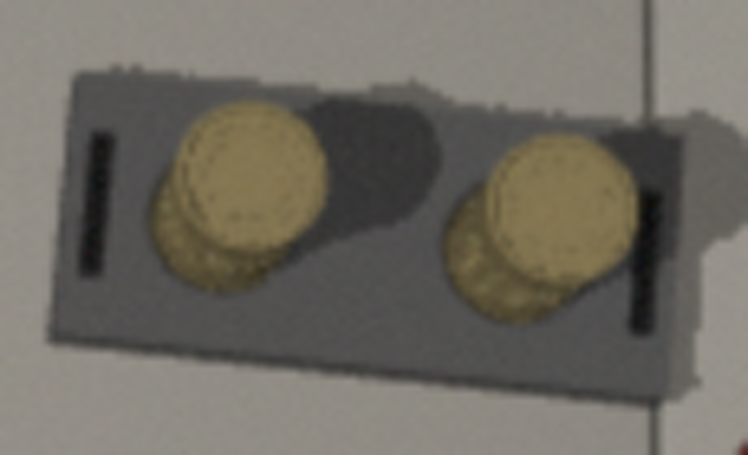

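```bash
cat >> h.py <<'E'
from scipy.spatial.transform import Rotation as Ro
from scipy.optimize import least_squares
import pickle
def Rm(o): return Ro.from_euler('xyz',o).as_matrix()
def ray(d,u,v,z):
    r=Rm(d['orientation'])@np.array([(u-d['cx'])/d['fx'],(v-d['cy'])/d['fy'],1]); p=np.array(d['position'])
    return p+r*(z-p[2])/r[2]
def proj(d,P):
    q=Rm(d['orientation']).T@(np.array(P,float)-np.array(d['position'])); return np.array([d['fx']*q[0]/q[2]+d['cx'],d['fy']*q[1]/q[2]+d['cy']])
def fit(L,W):
    L=np.array(L,float);W=np.array(W,float)[:,:2]
    f=lambda p:((L@np.array([[np.cos(p[2]),np.sin(p[2])],[-np.sin(p[2]),np.cos(p[2])]])+p[:2])-W).ravel()
    s=least_squares(f,[W[:,0].mean(),W[:,1].mean(),0]); return s.x,s.fun.reshape(-1,2)
def load(fn): return pickle.load(open('pics/'+fn+'.pkl','rb'))
E
python3 - <<'E'
from h import *
np.set_printoptions(suppress=True,precision=2)
d=load('top0.png')
W=[ray(d,u/4.7+100,v/4.7+135,16) for u,v in [(98,48),(568,115),(525,390),(45,320)]]
p,r=fit([(98,170),(98,-100),(-62,-100),(-62,170)],W);print(p,r)
S=lambda x,y:(p[0]+np.cos(p[2])*x-np.sin(p[2])*y,p[1]+np.sin(p[2])*x+np.cos(p[2])*y)
b=S(0,-218);print('bar',b,np.hypot(*b),'hinge',S(0,-108))
# bar seen
for e in [(752,240),(740,375)]: print('bar end',ray(d,e[0]/4.7+100,e[1]/4.7+135,28), )
print(S(36,-218),S(-36,-218))
W=[ray(d,u/6.5+310,v/6.5+160,24) for u,v in [(75,72),(685,132),(660,400),(50,342)]]
p,r=fit([(55,125),(55,-125),(-55,-125),(-55,125)],W);print(p,r)
for y in(60,-60): print('pocket',p[0]-np.sin(p[2])*y,p[1]+np.cos(p[2])*y)
for u,v in [(251,177),(562,209)]: print('tin',ray(d,u/6.5+310,v/6.5+160,102))
E
```

```text
[574.8  197.47  -0.12] [[ 0.45 -0.06]
 [ 0.5  -1.1 ]
 [ 0.03  0.33]
 [-0.98  0.82]]
bar (np.float64(549.7498714427371), np.float64(-19.086344918038805)) 550.0810937613074 hinge (np.float64(562.3896017057955), np.float64(90.1850475819066))
bar end [588.   -18.77  28.  ]
bar end [511.42 -14.53  28.  ]
(np.float64(585.5114180790829), np.float64(-23.222983913221526)) (np.float64(513.9883248063913), np.float64(-14.949705922856083))
[ 569.63 -300.03   -0.07] [[-0.66  0.91]
 [-1.27  1.45]
 [ 0.21 -2.6 ]
 [ 1.72  0.23]]
pocket 574.0389741543597 -240.19649828010742
pocket 565.2266140955796 -359.8724871425121
tin [ 574.76 -241.34  102.  ]
tin [ 565.69 -361.01  102.  ]
```

```bash
cat >> h.py <<'E'
SP=(574.8,197.47)
SY=np.arctan2(-(-19.086+197.47*0-197.47)*0+ (585.5114-549.7499)*0+(-23.22298+19.08634),(585.5114-549.7499))
def S(x,y): c,s=np.cos(SY),np.sin(SY); return np.array([SP[0]+c*x-s*y,SP[1]+s*x+c*y])
YAW=np.pi+SY
def rel(P,yaw=None):
    s=ctrl.read_state(); R=Rm(s['tool_rot']); t=R.T@(np.array(P)-s['eef_pos'])/10
    tw=None
    if yaw is not None:
        tw=-np.degrees((yaw-s['tool_rot'][2]+np.pi/2)%np.pi-np.pi/2)
    print('pos',s['eef_pos'].round(1),'rot',s['tool_rot'].round(3),'travel cm',t.round(2),'twist',tw,'w',round(s['width'],1),'clock',s['clock']); return t
E
python3 - <<'E'
from h import *
print(SY,S(0,-218)); rel([*S(0,-218),140],YAW); rel([*S(0,-218),46],YAW)
E
```

```text
-0.11516119197415789 [549.75031451 -19.08602799]
pos [184.4 622.9 255.6] rot [-3.14  -0.     2.854] travel cm [-53.26 -51.17  11.63] twist -9.891955483198178 w 85.1 clock 0.15
pos [184.4 622.9 255.6] rot [-3.14  -0.     2.854] travel cm [-53.26 -51.15  21.03] twist -9.891955483198178 w 85.1 clock 0.15
```

```bash
python3 - <<'E'
import cv2
i=cv2.imread('pics/side0.png')
cv2.imwrite('pics/c3.png',cv2.resize(i[135:225,240:340],None,fx=6.5,fy=6.5,interpolation=cv2.INTER_CUBIC))
E
```

```text
(no output)
```

View pics/c3.png

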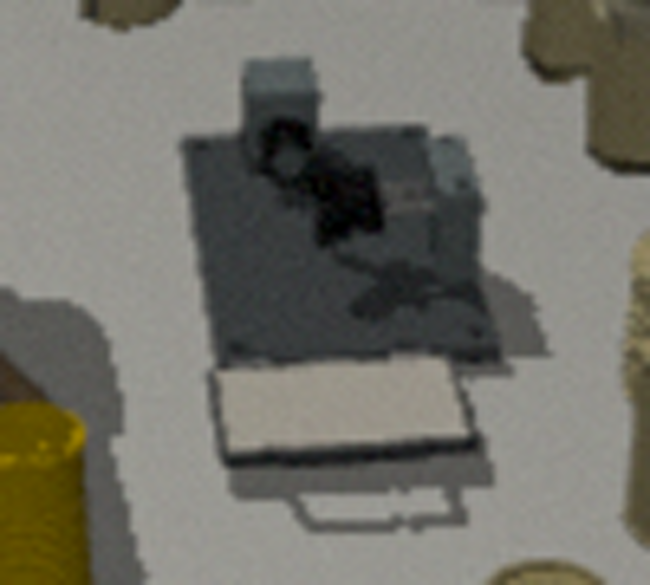

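```bash
python3 -m inch '{"travel":[[-2.8,-2.7,0],[-5.6,-5.4,0],[-8.4,-8.1,0],[-11.2,-10.8,0],[-14,-13.5,0],[-16.8,-16.2,0],[-19.6,-18.9,0],[-22.4,-21.6,0],[-25.2,-24.3,0],[-28,-27,0]],"twist":[-1,-2,-3,-4,-5,-6,-7,-8,-9,-9.9],"fingers":[5,4,4,4,4,4,4,4,4,4]}'; python3 - <<'E'
from h import *
rel([*S(0,-218),120],YAW); print(ctrl.read_state()['qpos'])
E
```

```text
clock: 0.98
eef_pos: [376.8, 283.1, 256.3]
tool_rot: [-3.142, 0.0, 3.028]
force: [0.7, 0.9, -0.4]
width: 40.0
pos [376.8 283.1 256.3] rot [-3.142  0.     3.028] travel cm [-20.62 -28.06  13.63] twist 0.07046592948922081 w 40.0 clock 0.9833
[-0.71156839  0.37583835  0.01041628  1.99873435 -0.00547606  0.76704353
  0.75892847]
```

```bash
python3 -m inch '{"travel":[[-2.5,-3.4,1],[-5,-6.8,2],[-7.5,-10.2,4],[-10,-13.6,6],[-12.5,-17,8],[-15,-20.4,10],[-17.5,-23.8,12],[-20.6,-28.1,13.6],[-20.6,-28.1,13.6],[-20.6,-28.1,13.6]],"twist":[0,0,0,0,0,0,0,0,0,0],"fingers":[1.6,1.6,1.6,1.6,1.6,1.6,1.6,1.6,1.6,1.6]}'; python3 - <<'E'
from h import *
rel([*S(0,-218),46],YAW); snap('wrist','w1.png'); snap('side','s1.png');i=cv2.imread('pics/s1.png')
cv2.imwrite('pics/s1c.png',cv2.resize(i[90:250,220:420],None,fx=4,fy=3.7,interpolation=cv2.INTER_CUBIC))
E
```

```text
clock: 1.82
eef_pos: [550.8, -27.8, 117.8]
tool_rot: [-3.136, 0.001, 3.015]
force: [0.3, -0.2, -0.1]
width: 15.9
pos [550.8 -27.8 117.8] rot [-3.136e+00  1.000e-03  3.015e+00] travel cm [0.23 0.89 7.18] twist -0.6441734634223104 w 15.9 clock 1.8167
```

View pics/w1.png

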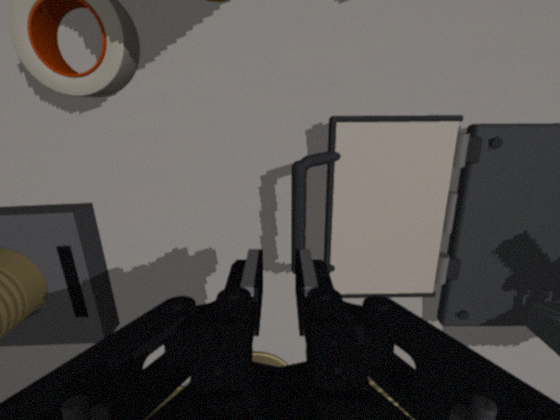

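View pics/s1c.png

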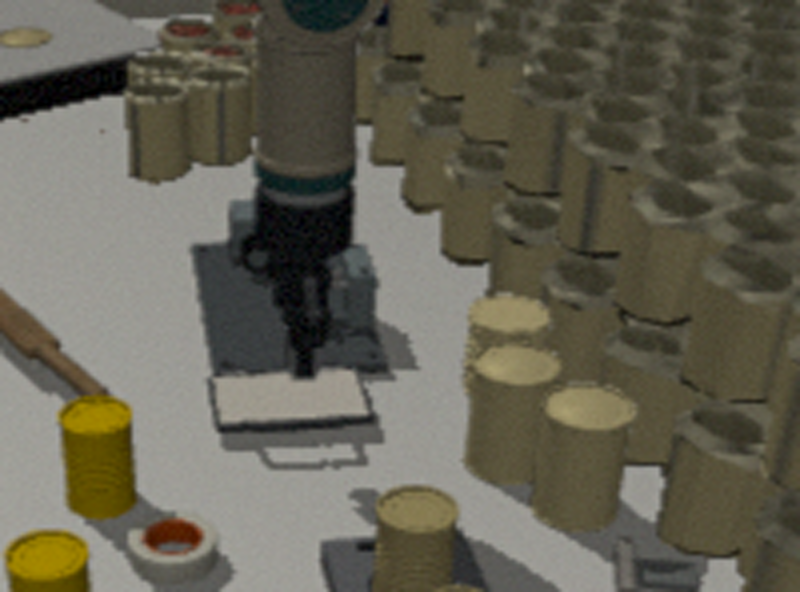

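```bash
python3 - <<'E'
from h import *
rel([*S(0,-218),46],YAW); print(ctrl.read_state()['qd'].round(3))
d=load('w1.png')
for u,v in [(299,175),(299,260)]: print(ray(d,u,v,28))
for P in [S(-36,-218),S(0,-218)]: print(proj(d,[*P,28]))
print(d['position'],d['orientation'])
E
```

```text
pos [548.5 -20.2 119.2] rot [-3.141e+00 -2.000e-03  3.022e+00] travel cm [-0.13  0.13  7.32] twist -0.25051025834026497 w 16.2 clock 1.9167
[-0.054 -0.032 -0.044  0.026 -0.009  0.005 -0.003]
[519.17570683  -9.84663609  28.        ]
[580.48141087 -16.49568228  28.        ]
[290.37191035 168.2074634 ]
[290.41469232 220.16426603]
[475.65486803 -16.54155187 234.67770248] [2.84294275 0.00564819 1.44411783]
```

```bash
python3 -m inch '{"travel":[[0,0,0.5],[0,0,1],[0,0,1.5],[0,0,2],[0,0,2],[0,0,2],[0,0,2],[0,0,2],[0,0,2],[0,0,2]],"twist":[0,0,0,0,0,0,0,0,0,0],"fingers":[1.6,1.6,1.6,1.6,1.6,1.6,1.6,1.6,1.6,1.6]}'; python3 - <<'E'
from h import *
rel([*S(0,-218),46],YAW); d=snap('wrist','w2.png'); 
for P in [S(-36,-218),S(0,-218)]: print(proj(d,[*P,28]))
i=cv2.imread('pics/w2.png')
cv2.imwrite('pics/w2c.png',cv2.resize(i[100:340,180:480],None,fx=2.5,fy=2.5,interpolation=cv2.INTER_CUBIC))
E
```

```text
clock: 2.75
eef_pos: [548.9, -17.9, 100.5]
tool_rot: [3.142, 0.0, 3.026]
force: [0.2, 0.0, -0.2]
width: 16.0
pos [548.9 -17.9 100.5] rot [3.142 0.    3.026] travel cm [-0.1  -0.11  5.45] twist 0.0027689377614886317 w 16.0 clock 2.75
[275.27341301 178.71022086]
[275.46553353 234.10046697]
```

View pics/w2c.png

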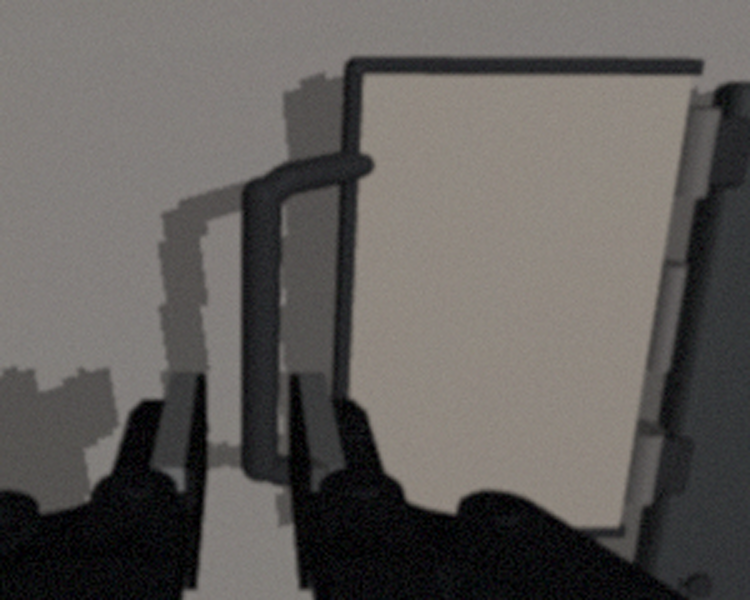

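```bash
python3 - <<'E'
from h import *
d=load('w2.png');s=ctrl.read_state();p=s['eef_pos'];R=Rm(s['tool_rot'])
for x in (-11,0,11):
  for y in (-8,8):
    print(x,y,proj(d,p+R@np.array([x,y,25])))
for v in (200,230,260): print(ray(d,284.8,v,28))
# hinge-side panel reference: plate corner etc
for n,P in dict(pl1=[*S(-62,-100),16],edge1=[*S(-67,-196),14],edge2=[*S(67,-196),14]).items(): print(n,(proj(d,P)-[180,100])*2.5)
# re-measure bar in top image
t=load('top0.png')
for n,P in dict(b1=[*S(36,-218),28],b2=[*S(-36,-218),28],e1=[*S(67,-196),14],e2=[*S(-67,-196),14],h=[*S(0,-108),14]).items(): print(n,(proj(t,P)-[100,135])*4.7)
E
```

```text
-11 -8 [260.83104892 287.88626641]
-11 8 [292.53268551 287.87821833]
0 -8 [260.45918132 268.29940339]
0 8 [292.80853262 268.29113486]
11 -8 [260.0718011  247.89546589]
11 8 [293.09588684 247.88696534]
[527.95703926 -10.69620338  28.        ]
[547.65274697 -12.86762088  28.        ]
[568.54741611 -15.1712218   28.        ]
pl1 [716.86403666  82.91452311]
edge1 [327.36071055  61.69107449]
edge2 [314.07288998 527.59828163]
b1 [759.85097299 244.57900415]
b2 [740.91165759 370.4513335 ]
e1 [729.71986543 191.5399396 ]
e2 [694.1924958  423.52231414]
h [556.75499388 284.55084356]
```

```bash
python3 - <<'E'
from h import *
s=load('side0.png');t=load('top0.png');w=load('w2.png')
for th in (0,.1,.2,.3,.4):
    c,n=np.cos(th),np.sin(th)
    f=lambda x,a,b:[*S(x,-108-a*c+b*n),14+b*c+a*n]
    print(th,'side(c3) bar',[((proj(s,f(x,110,14))-[240,135])*6.5).round() for x in(-36,36)],'edge',[((proj(s,f(x,88,0))-[240,135])*6.5).round() for x in(-67,67)])
    print('  top bar',[((proj(t,f(x,110,14))-[100,135])*4.7).round() for x in(36,-36)],'edge',[((proj(t,f(x,88,0))-[100,135])*4.7).round() for x in(67,-67)])
    print('  wr bar',[((proj(w,f(x,110,14))-[180,100])*2.5).round() for x in(-36,36)],'edge',[((proj(w,f(x,88,0))-[180,100])*2.5).round() for x in(-67,67)])
E
```

```text
0 side(c3) bar [array([284., 461.]), array([424., 452.])] edge [array([221., 463.]), array([474., 446.])]
  top bar [array([760., 245.]), array([741., 370.])] edge [array([730., 192.]), array([694., 424.])]
  wr bar [array([238., 197.]), array([239., 460.])] edge [array([327.,  62.]), array([314., 528.])]
0.1 side(c3) bar [array([284., 441.]), array([424., 432.])] edge [array([220., 449.]), array([475., 431.])]
  top bar [array([756., 240.]), array([737., 367.])] edge [array([728., 188.]), array([693., 421.])]
  wr bar [array([246., 207.]), array([246., 483.])] edge [array([333.,  64.]), array([318., 546.])]
0.2 side(c3) bar [array([283., 421.]), array([423., 411.])] edge [array([220., 433.]), array([475., 416.])]
  top bar [array([750., 235.]), array([731., 362.])] edge [array([726., 184.]), array([690., 418.])]
  wr bar [array([260., 218.]), array([259., 507.])] edge [array([343.,  66.]), array([326., 566.])]
0.3 side(c3) bar [array([282., 399.]), array([423., 390.])] edge [array([219., 417.]), array([475., 400.])]
  top bar [array([742., 229.]), array([723., 358.])] edge [array([721., 179.]), array([685., 415.])]
  wr bar [array([281., 230.]), array([277., 533.])] edge [array([357.,  68.]), array([337., 587.])]
0.4 side(c3) bar [array([281., 378.]), array([422., 369.])] edge [array([218., 401.]), array([475., 384.])]
  top bar [array([733., 224.]), array([713., 354.])] edge [array([715., 175.]), array([679., 412.])]
  wr bar [array([310., 243.]), array([302., 561.])] edge [array([377.,  70.]), array([352., 609.])]
```

```bash
python3 -m inch '{"travel":[[0,0.2,1],[0,0.25,2],[0,0.25,3],[0,0.25,3.4],[0,0.25,3.4],[0,0.25,3.4],[0,0.25,3.4],[0,0.25,3.4],[0,0.25,3.4],[0,0.25,3.4]],"twist":[0,0,0,0,0,0,0,0,0,0],"fingers":[1.8,1.8,1.8,1.8,1.8,1.8,1.8,1.8,1.8,1.8]}'; python3 - <<'E'
from h import *
rel([*S(0,-218),46],YAW); d=snap('wrist','w3.png'); 
i=cv2.imread('pics/w3.png')
cv2.imwrite('pics/w3c.png',cv2.resize(i[150:350,180:380],None,fx=3,fy=3,interpolation=cv2.INTER_CUBIC))
snap('side','s3.png');i=cv2.imread('pics/s3.png')
cv2.imwrite('pics/s3c.png',cv2.resize(i[135:225,240:340],None,fx=6.5,fy=6.5,interpolation=cv2.INTER_CUBIC))
E
```

```text
clock: 3.63
eef_pos: [549.2, -15.4, 66.7]
tool_rot: [3.142, 0.001, 3.027]
force: [-0.3, 0.0, 0.0]
width: 18.2
pos [549.2 -15.4  66.7] rot [3.142e+00 1.000e-03 3.027e+00] travel cm [-0.09 -0.36  2.07] twist 0.008176468322543234 w 18.2 clock 3.6333
```

View pics/w3c.png

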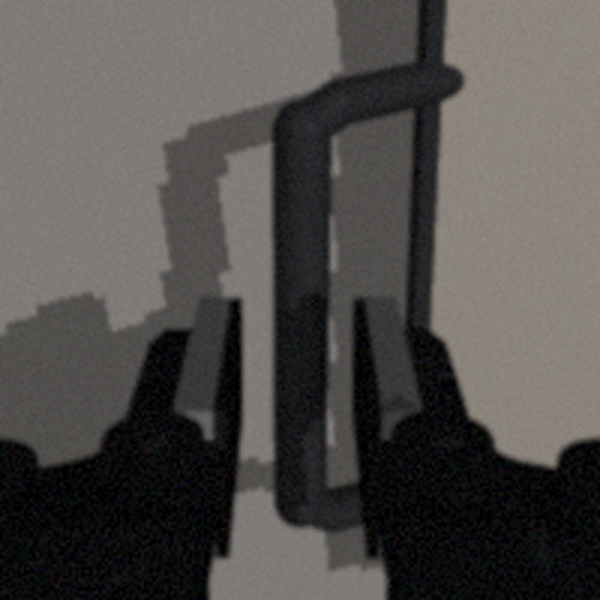

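View pics/s3c.png

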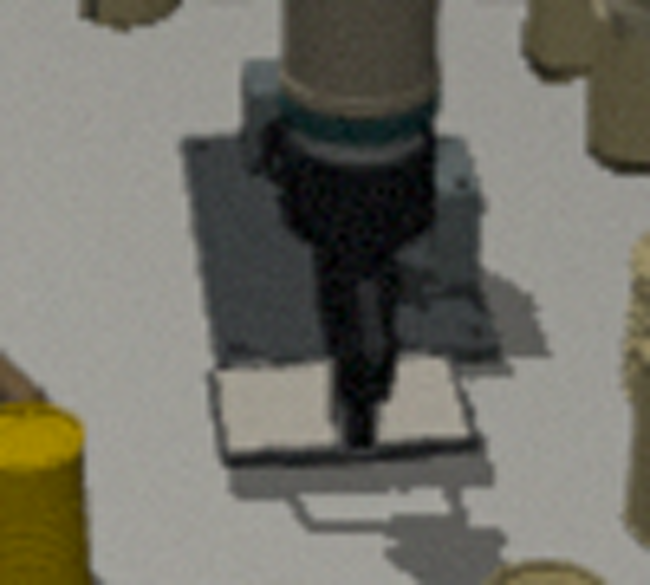

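```bash
python3 -m inch '{"travel":[[0,0.05,0.5],[0,0.05,1],[0,0.05,1.5],[0,0.05,1.9],[0,0.05,1.9],[0,0.05,1.9],[0,0.05,1.9],[0,0.05,1.9],[0,0.05,1.9],[0,0.05,1.9]],"twist":[0,0,0,0,0,0,0,0,0,0],"fingers":[1.8,1.8,1.8,1.8,1.8,1.8,0.6,0.6,0.6,0.6]}'; python3 - <<'E'
from h import *
print(ctrl.read_state()['force'],ctrl.read_state()['torque']);d=snap('wrist','w4.png'); 
i=cv2.imread('pics/w4.png')
cv2.imwrite('pics/w4c.png',cv2.resize(i[150:350,180:380],None,fx=3,fy=3,interpolation=cv2.INTER_CUBIC))
E
```

```text
clock: 4.57
eef_pos: [549.0, -14.8, 47.3]
tool_rot: [3.141, -0.0, 3.027]
force: [-0.1, 0.3, -1.1]
width: 7.2
[-0.08833462  0.32034354 -1.09369789] [ 0.01916531 -0.02076186 -0.03062444]
```

View pics/w4c.png

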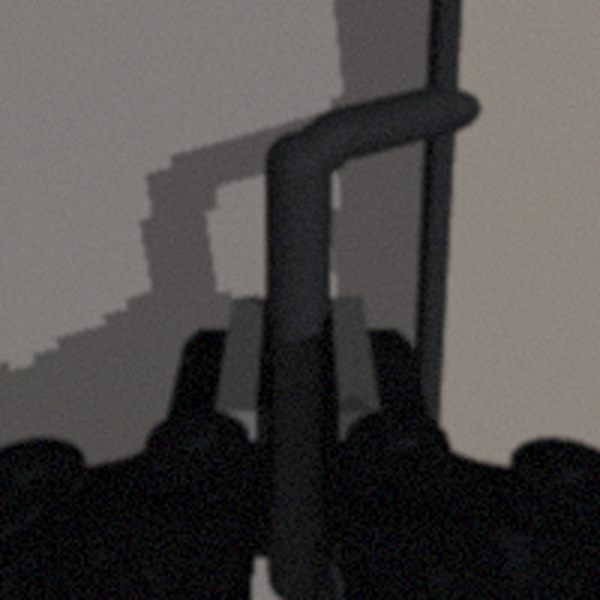

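```bash
python3 -m inch '{"travel":[[0,0,0],[0,0,0],[0,0,0.3],[0,0,0.5],[0,0,0.5],[0,0,0.5],[0,0,0.5],[0,0,0.5],[0,0,0.5],[0,0,0.5]],"twist":[0,0,0,0,0,0,0,0,0,0],"fingers":[1.6,1.8,1.8,1.8,1.8,0.2,0.2,0.2,0.2,0.2]}'; python3 - <<'E'
from h import *
s=ctrl.read_state();print(s['force'],s['torque'],s['width'],s['eef_pos'])
E
```

```text
clock: 5.45
eef_pos: [548.9, -14.8, 42.2]
tool_rot: [3.141, -0.0, 3.027]
force: [0.5, 0.9, -2.4]
width: 7.5
[ 0.47662944  0.8586071  -2.36797399] [ 0.12738104 -0.02173359 -0.02525929] 7.5411753877675745 [548.92476316 -14.76569898  42.15043088]
```

```bash
python3 - <<'E'
import numpy as np
a=lambda t:(11-11*np.cos(t)+1.4*np.sin(t), -(1.4*np.cos(t)+11*np.sin(t)-1.4))
for d in list(range(5,91,5))+[91]: print(d,np.round(a(np.radians(d)),2), np.round(np.array(a(np.radians(d)))-a(np.radians(50)),2))
E
```

```text
5 [ 0.16 -0.95] [-4.84  6.97]
10 [ 0.41 -1.89] [-4.59  6.04]
15 [ 0.74 -2.8 ] [-4.26  5.13]
20 [ 1.14 -3.68] [-3.86  4.25]
25 [ 1.62 -4.52] [-3.38  3.41]
30 [ 2.17 -5.31] [-2.83  2.61]
35 [ 2.79 -6.06] [-2.21  1.87]
40 [ 3.47 -6.74] [-1.53  1.18]
45 [ 4.21 -7.37] [-0.79  0.56]
50 [ 5.   -7.93] [0. 0.]
55 [ 5.84 -8.41] [ 0.84 -0.49]
60 [ 6.71 -8.83] [ 1.71 -0.9 ]
65 [ 7.62 -9.16] [ 2.62 -1.23]
70 [ 8.55 -9.42] [ 3.55 -1.49]
75 [ 9.51 -9.59] [ 4.5  -1.66]
80 [10.47 -9.68] [ 5.47 -1.75]
85 [11.44 -9.68] [ 6.43 -1.75]
90 [12.4 -9.6] [ 7.4  -1.67]
91 [12.59 -9.57] [ 7.59 -1.65]
```

```bash
python3 -m inch '{"travel":[[0,0.16,-0.95],[0,0.41,-1.89],[0,0.74,-2.8],[0,1.14,-3.68],[0,1.62,-4.52],[0,2.17,-5.31],[0,2.79,-6.06],[0,3.47,-6.74],[0,4.21,-7.37],[0,5,-7.93]],"twist":[0,0,0,0,0,0,0,0,0,0],"fingers":[0.2,0.2,0.2,0.2,0.2,0.2,0.2,0.2,0.2,0.2]}'; python3 - <<'E'
from h import *
s=ctrl.read_state();print(s['force'],s['torque'],s['width'],s['eef_pos'])
snap('side','s5.png');i=cv2.imread('pics/s5.png')
cv2.imwrite('pics/s5c.png',cv2.resize(i[135:225,240:340],None,fx=6.5,fy=6.5,interpolation=cv2.INTER_CUBIC))
s=ctrl.read_state();print(s['force'],s['torque'],s['width'],s['eef_pos'])
E
```

```text
clock: 6.28
eef_pos: [554.7, 34.0, 122.4]
tool_rot: [-3.14, -0.0, 3.026]
force: [0.8, -3.1, -8.5]
width: 7.5
[ 0.79878459 -3.11428502 -8.54827469] [-0.92090847 -0.18559992 -0.02077624] 7.529700667505082 [554.69031192  34.026981   122.36676326]
[-3.17159698 -1.57655076  6.90987895] [-0.5991947   0.66630508 -0.0988973 ] 7.497087124590771 [554.96938974  35.54643742 123.55220017]
```

View pics/s5c.png

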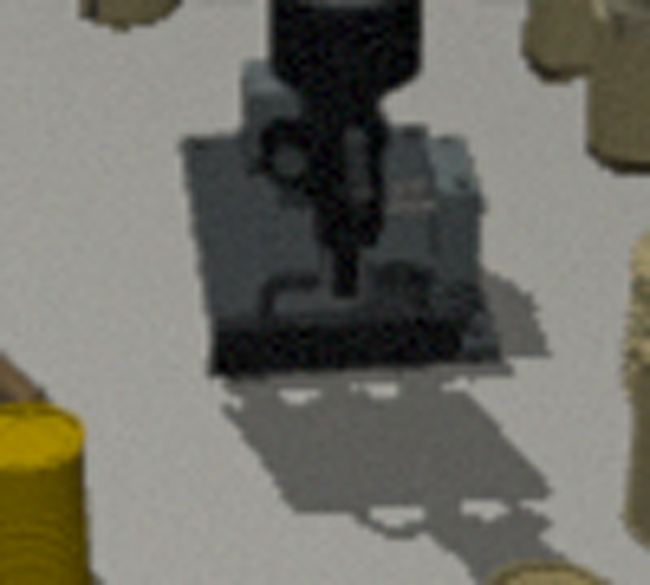

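```bash
python3 -m inch '{"travel":[[0,0.84,-0.49],[0,1.71,-0.9],[0,2.62,-1.23],[0,3.55,-1.49],[0,4.5,-1.66],[0,5.47,-1.75],[0,6.43,-1.75],[0,7.43,-1.67],[0,7.43,-1.67],[0,7.43,-1.67]],"twist":[0,0,0,0,0,0,0,0,0,0],"fingers":[0.2,0.2,0.2,0.2,0.2,0.2,0.2,0.2,0.2,0.2]}'; python3 - <<'E'
from h import *
snap('side','s6.png');i=cv2.imread('pics/s6.png')
cv2.imwrite('pics/s6c.png',cv2.resize(i[135:225,240:340],None,fx=6.5,fy=6.5,interpolation=cv2.INTER_CUBIC))
s=ctrl.read_state();print(s['force'],s['torque'],s['width'],s['eef_pos'])
snap('wrist','w6.png')
E
```

```text
clock: 7.17
eef_pos: [564.0, 111.0, 140.0]
tool_rot: [3.139, 0.002, 3.028]
force: [-2.1, 0.4, 7.4]
width: 7.3
[-0.97605207  1.05211794  8.4775594 ] [0.03524783 0.39927283 0.00091346] 7.19086181959704 [563.92850984 111.00111054 140.02787706]
```

View pics/s6c.png

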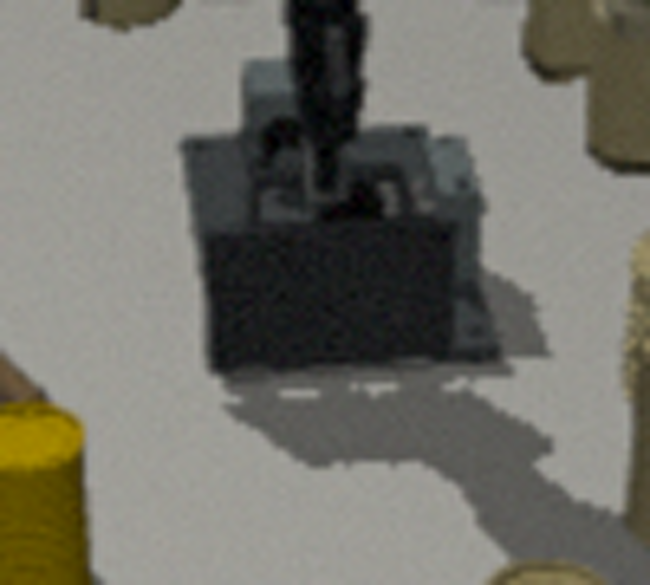

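View pics/w6.png

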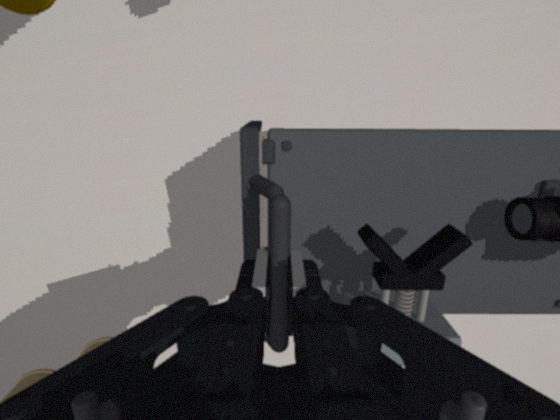

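```bash
python3 -m inch '{"travel":[[0,0,0],[0,0,0],[0,0,0],[0,0,0],[0,0,-1.5],[0,0,-3],[0,0,-5],[0,0,-7],[0,0,-8],[0,0,-8]],"twist":[0,0,0,0,0,0,0,0,0,0],"fingers":[1,1.6,2,2.2,2.2,2.2,2.2,2.2,2.2,2.2]}'; python3 - <<'E'
from h import *
s=ctrl.read_state();print(s['force'],s['eef_pos'])
d=snap('top','t7.png');i=cv2.imread('pics/t7.png')
cv2.imwrite('pics/t7c.png',cv2.resize(i[135:230,100:270],None,fx=4.7,fy=4.7,interpolation=cv2.INTER_CUBIC))
d=snap('side','s7.png');i=cv2.imread('pics/s7.png')
cv2.imwrite('pics/s7c.png',cv2.resize(i[135:225,240:340],None,fx=6.5,fy=6.5,interpolation=cv2.INTER_CUBIC))
snap('wrist','w7.png')
E
```

```text
clock: 8.1
eef_pos: [564.7, 108.8, 220.4]
tool_rot: [3.14, 0.004, 3.026]
force: [0.0, 0.2, -0.1]
width: 22.0
[ 0.01466304  0.20510219 -0.09926555] [564.7289474  108.75483396 220.39561277]
```

View pics/t7c.png

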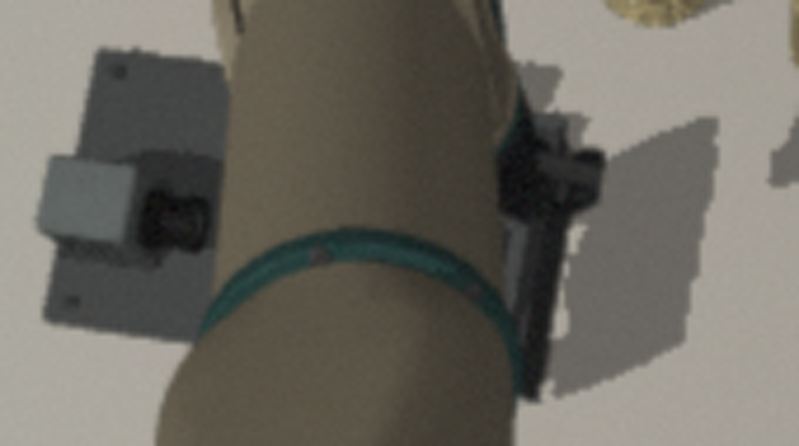

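View pics/s7c.png

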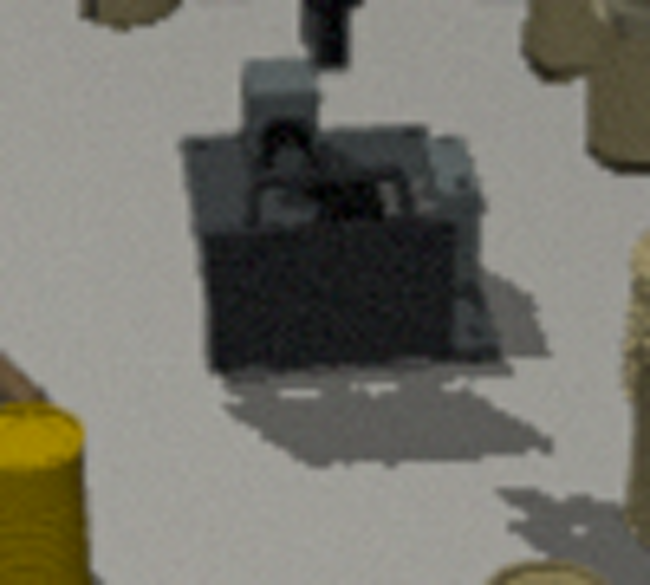

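View pics/w7.png

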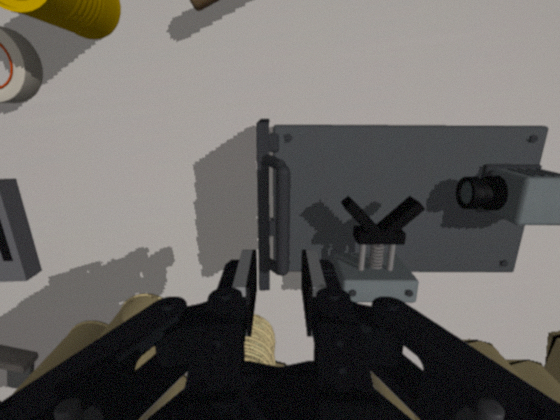

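```bash
python3 - <<'E'
from h import *
s=load('side0.png');w=load('w7.png');t=load('t7.png')
for th in np.radians([80,85,88,90,91.7]):
    c,n=np.cos(th),np.sin(th)
    f=lambda x,a,b:[*S(x,-108-a*c+b*n),14+b*c+a*n]
    print(round(np.degrees(th)),'side bar',[((proj(s,f(x,110,14))-[240,135])*6.5).round() for x in(-36,36)],'edge',[((proj(s,f(x,88,0))-[240,135])*6.5).round() for x in(-67,67)])
    print('  wr bar',[(proj(w,f(x,110,14))).round(1) for x in(-36,36)],'edge',[(proj(w,f(x,88,0))).round(1) for x in(-67,67)],'hinge',[(proj(w,f(x,0,0))).round(1) for x in(-67,67)])
print('plate',[proj(w,[*S(*P),16]).round(1) for P in [(98,170),(98,-100),(-62,-100),(-62,170)]])
print('top edge low end',[((proj(t,[*S(-67,-108-88*np.cos(a)),14+88*np.sin(a)])-[100,135])*4.7).round() for a in np.radians([80,85,90])])
i=cv2.imread('pics/w7.png');cv2.imwrite('pics/w7c.png',cv2.resize(i[105:305,200:330],None,fx=4,fy=3,interpolation=cv2.INTER_CUBIC))
E
```

```text
80 side bar [array([261., 196.]), array([397., 188.])] edge [array([205., 249.]), array([457., 233.])]
  wr bar [array([241.8, 172.9]), array([245.2, 269.8])] edge [array([230.1, 123.3]), array([237.3, 289.2])] hinge [array([258.8, 119.2]), array([261.1, 246.2])]
85 side bar [array([259., 187.]), array([395., 179.])] edge [array([203., 240.]), array([455., 225.])]
  wr bar [array([256.3, 172.9]), array([258.4, 269.9])] edge [array([240.6, 123.3]), array([246.3, 289.9])] hinge [array([258.8, 119.2]), array([261.1, 246.2])]
88 side bar [array([258., 182.]), array([393., 174.])] edge [array([203., 235.]), array([453., 220.])]
  wr bar [array([265. , 172.8]), array([266.3, 269.6])] edge [array([247.1, 123.3]), array([251.8, 290.1])] hinge [array([258.8, 119.2]), array([261.1, 246.2])]
90 side bar [array([257., 179.]), array([392., 171.])] edge [array([202., 232.]), array([452., 217.])]
  wr bar [array([270.8, 172.7]), array([271.6, 269.3])] edge [array([251.4, 123.3]), array([255.5, 290.1])] hinge [array([258.8, 119.2]), array([261.1, 246.2])]
92 side bar [array([257., 177.]), array([391., 169.])] edge [array([202., 229.]), array([451., 215.])]
  wr bar [array([275.7, 172.5]), array([276., 269.])] edge [array([255.1, 123.3]), array([258.7, 290.1])] hinge [array([258.8, 119.2]), array([261.1, 246.2])]
plate [array([510.8, 272.5]), array([268.7, 272.5]), array([267.1, 124.6]), array([545.9, 124.5])]
top edge low end [array([549., 379.]), array([535., 377.]), array([520., 375.])]
```

View pics/w7c.png

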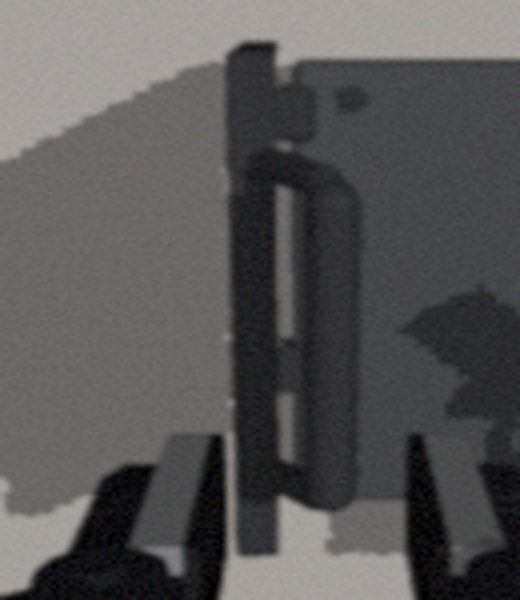

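```bash
sed -i 's/^SP=.*/SP=(575.3,201.9)/' h.py; python3 - <<'E'
from h import *
rel([574.8,-238,200],YAW);rel([565.7,-358,200],YAW)
E
```

```text
pos [562.6 108.4 217.3] rot [-3.141e+00 -2.000e-03  3.027e+00] travel cm [ -5.19 -34.27   1.74] twist 0.004137046294318883 w 22.3 clock 8.25
pos [562.6 108.4 217.3] rot [-3.141e+00 -2.000e-03  3.027e+00] travel cm [ -5.66 -46.3    1.74] twist 0.004137046294318883 w 22.3 clock 8.25
```

```bash
python3 -m inch '{"travel":[[-0.5,-2,0],[-1,-5,0],[-1.6,-9,0.5],[-2.3,-13,1],[-3,-17.5,1.2],[-3.7,-22,1.4],[-4.3,-26.5,1.6],[-4.8,-30.5,1.7],[-5.1,-33,1.7],[-5.2,-34.3,1.7]],"twist":[0,0,0,0,0,0,0,0,0,0],"fingers":[6,8.5,8.5,8.5,8.5,8.5,8.5,8.5,8.5,8.5]}'; python3 -m inch '{"travel":[[0,0,0],[0,0,0],[0,0,0],[0,0,1],[0,0,2],[0,0,3],[0,0,3],[0,0,3],[0,0,3],[0,0,3]],"twist":[0,0,0,0,0,0,0,0,0,0],"fingers":[8.5,8.5,8.5,8.5,8.5,8.5,8.5,8.5,8.5,8.5]}'; python3 - <<'E'
from h import *
rel([574.8,-238,78],YAW)
d=snap('wrist','w8.png')
for P in [(574.8,-241.3,102),(565.7,-361,102)]: print(proj(d,P), proj(d,[P[0]-29,P[1],102]),proj(d,[P[0],P[1]+29,102]))
E
```

```text
clock: 9.08
eef_pos: [573.2, -245.8, 199.4]
tool_rot: [-3.137, -0.003, 3.019]
force: [-0.5, -0.8, 0.8]
width: 85.0
clock: 9.92
eef_pos: [575.9, -238.2, 171.6]
tool_rot: [-3.141, 0.001, 3.027]
force: [-0.2, -0.4, 0.4]
width: 84.9
pos [ 575.9 -238.2  171.6] rot [-3.141e+00  1.000e-03  3.027e+00] travel cm [0.12 0.01 9.36] twist 0.009066321319832586 w 84.9 clock 9.9167
[272.00579359 233.14490539] [266.15772215 188.50988807] [318.12664467 228.17578   ]
[ 82.15218097 240.09149327] [ 68.02938927 196.08626182] [127.01763647 235.19133809]
```

View pics/w8.png

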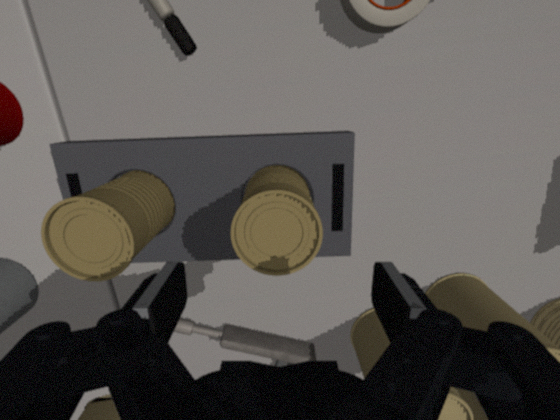

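```bash
python3 -m inch '{"travel":[[0.1,-0.1,2],[0.1,-0.1,4.5],[0.1,-0.1,7],[0.1,-0.1,8.8],[0.1,-0.1,9.4],[0.1,-0.1,9.4],[0.1,-0.1,9.4],[0.1,-0.1,9.4],[0.1,-0.1,9.4],[0.1,-0.1,9.4]],"twist":[0,0,0,0,0,0,0,0,0,0],"fingers":[8.5,8.5,8.5,8.5,8.5,8.5,8.5,5,5,5]}';  python3 -m inch '{"travel":[[0,0,0],[0,0,0],[0,0,0],[0,0,0],[0,0,0],[0,0,0],[0,0,0],[0,0,0],[0,0,0],[0,0,0]],"twist":[0,0,0,0,0,0,0,0,0,0],"fingers":[5,5,5,5,5,5,5,5,5,5]}'; python3 -m inch '{"travel":[[0,0,-0.2],[0,0,-0.6],[0,0,-1.2],[0,0,-2],[0,0,-2.8],[0,0,-3.3],[0,0,-3.5],[0,0,-3.5],[0,0,-3.5],[0,0,-3.5]],"twist":[0,0,0,0,0,0,0,0,0,0],"fingers":[5,5,5,5,5,5,5,5,5,5]}'
```

```text
clock: 10.8
eef_pos: [575.6, -239.5, 79.1]
tool_rot: [-3.141, 0.003, 3.026]
force: [-0.1, -0.4, 2.4]
width: 57.0
clock: 11.63
eef_pos: [575.6, -239.5, 79.0]
tool_rot: [-3.141, 0.003, 3.026]
force: [-1.8, -0.8, 7.2]
width: 57.1
clock: 12.47
eef_pos: [574.2, -238.9, 112.0]
tool_rot: [3.141, -0.001, 3.027]
force: [-0.6, -0.4, -2.9]
width: 56.9
```

```bash
python3 -m inch '{"travel":[[0,0,0],[0,0,0],[0,0,0],[0,0,0],[0,0,0],[0,0,0],[0,0,0],[0,0,0],[0,0,0],[0,0,0]],"twist":[0,0,0,0,0,0,0,0,0,0],"fingers":[5,5,5,5,5,5,5,5,5,5]}'; python3 - <<'E'
from h import *
F=[]
for k in range(8):
    d=vision.get_image('side'); s=ctrl.read_state(); F.append(s['force'])
F=np.array(F);print(F.round(2),F.mean(0),s['clock'],s['eef_pos'],s['torque'])
cv2.imwrite('pics/s9.png',cv2.resize(d['frame'][130:330,180:430,::-1],None,fx=3,fy=3))
t=snap('top','t9.png')
E
```

```text
clock: 13.3
eef_pos: [574.5, -239.0, 112.3]
tool_rot: [-3.142, -0.0, 3.027]
force: [0.1, -0.2, -2.2]
width: 56.4
[[ 1.04 -0.26 -2.27]
 [-0.24  0.4  -1.67]
 [ 0.28 -0.12 -1.34]
 [ 0.02 -0.31 -2.14]
 [ 0.32 -1.49 -2.54]
 [ 0.35  0.59 -2.28]
 [ 0.13  0.14 -1.02]
 [-0.12 -0.09 -0.92]] [ 0.22372652 -0.14297705 -1.77392085] 13.7 [ 574.47464746 -238.98036267  112.27553828] [0.00860984 0.04524369 0.04342421]
```

View pics/s9.png

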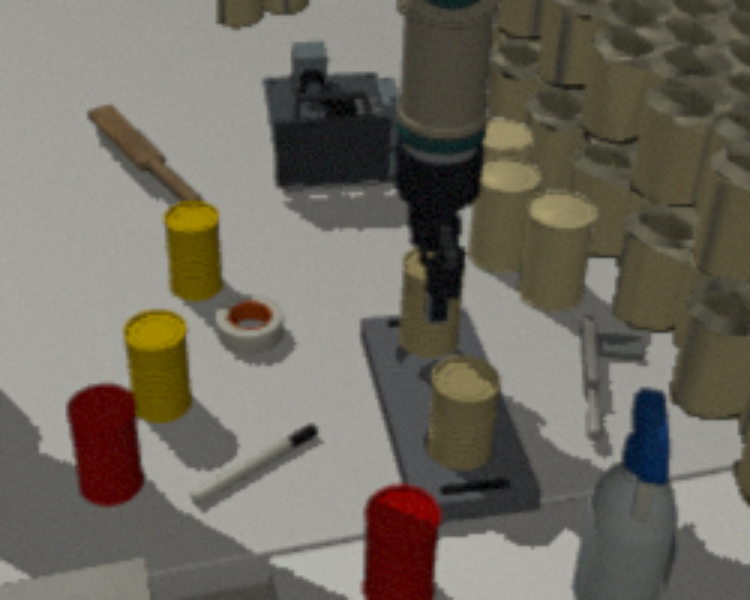

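View pics/t9.png

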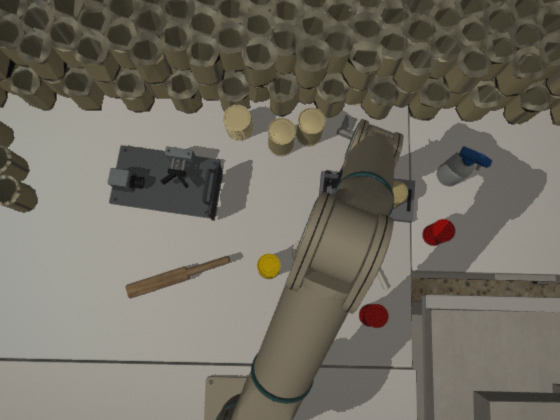

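```bash
python3 - <<'E'
from h import *
rel([540,-95,112]);
t=load('top0.png');print(proj(t,[540,-95,0]),[ray(t,u,v,20).round() for u,v in [(305,252),(282,150),(260,200)]])
E
python3 -m inch '{"travel":[[0.2,0.8,-0.5],[0.8,2.5,-1],[1.2,4.5,-1],[1.6,6.5,-1],[2,8.5,-1],[2.3,10.5,-1],[2.6,12.2,-1],[2.6,13.3,-0.5],[2.5,13.8,0],[2.5,13.9,0]],"twist":[0,0,0,0,0,0,0,0,0,0],"fingers":[5,5,5,5,5,5,5,5,5,5]}'
```

```text
pos [ 574.5 -239.   112.3] rot [ 3.142 -0.     3.027] travel cm [ 5.08 13.91  0.03] twist None w 56.9 clock 13.75
[288.29325392 206.80967148] [array([ 419., -140.,   20.]), array([690., -74.,  20.]), array([552., -20.,  20.])]
clock: 14.58
eef_pos: [565.6, -96.6, 111.4]
tool_rot: [3.141, -0.001, 3.029]
force: [0.5, -0.6, -1.8]
width: 57.5
```

```bash
python3 -m inch '{"travel":[[0,0,0],[0,0,1],[0,0,2],[0,0,3],[0,0,3.8],[0,0,4.2],[0,0,4.4],[0,0,4.4],[0,0,4.4],[0,0,4.4]],"twist":[0,0,0,0,0,0,0,0,0,0],"fingers":[5,5,5,5,5,5,5,5,5,5]}'
```

```text
clock: 15.42
eef_pos: [566.0, -98.1, 68.6]
tool_rot: [3.142, 0.001, 3.027]
force: [-0.8, 0.3, -1.3]
width: 56.8
```

```bash
python3 -m inch '{"travel":[[0,0,0.1],[0,0,0.18],[0,0,0.18],[0,0,0.18],[0,0,0.18],[0,0,0.18],[0,0,0.18],[0,0,0.18],[0,0,0.18],[0,0,0.18]],"twist":[0,0,0,0,0,0,0,0,0,0],"fingers":[5,5,5,5,6,6.5,7,7.5,8,8.5]}';python3 -m inch '{"travel":[[0,0,-0.5],[0,0,-2],[0,0,-4.5],[0,0,-7],[0,0,-9],[0,0,-10],[0,0,-10],[0,0,-10],[0,0,-10],[0,0,-10]],"twist":[0,0,0,0,0,0,0,0,0,0],"fingers":[8.5,8.5,8.5,8.5,8.5,8.5,8.5,8.5,8.5,8.5]}'; python3 - <<'E'
from h import *
snap('wrist','w10.png'); rel([565.2,-359,165],YAW)
E
```

```text
clock: 16.25
eef_pos: [565.6, -98.0, 66.4]
tool_rot: [3.142, -0.0, 3.027]
force: [0.2, -0.2, -0.6]
width: 84.9
clock: 17.08
eef_pos: [564.7, -97.9, 165.1]
tool_rot: [3.142, -0.003, 3.027]
force: [-0.7, 0.5, 0.2]
width: 85.1
pos [564.8 -97.9 165.1] rot [ 3.142e+00 -3.000e-03  3.027e+00] travel cm [ -3.04 -25.93   0.  ] twist 0.007607350931109001 w 85.1 clock 17.1333
```

View pics/w10.png

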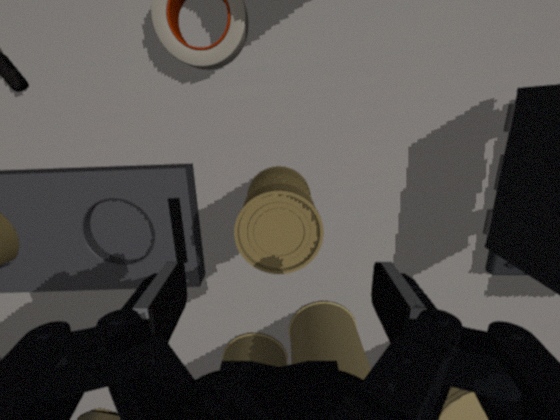

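```bash
python3 -m inch '{"travel":[[-0.3,-1.5,0],[-0.6,-4,0],[-1,-7.5,0],[-1.5,-11.5,0],[-2,-15.5,0],[-2.4,-19.5,0],[-2.7,-22.5,0],[-2.9,-24.7,0],[-3,-25.6,0],[-3,-25.9,0]],"twist":[0,0,0,0,0,0,0,0,0,0],"fingers":[8.5,8.5,8.5,8.5,8.5,8.5,8.5,8.5,8.5,8.5]}';python3 -m inch '{"travel":[[0,0,0],[0,0,0],[0,0,0],[0,0,0],[0,0,0],[0,0,0],[0,0,0.5],[0,0,0.5],[0,0,0.5],[0,0,0.5]],"twist":[0,0,0,0,0,0,0,0,0,0],"fingers":[8.5,8.5,8.5,8.5,8.5,8.5,8.5,8.5,8.5,8.5]}'; python3 - <<'E'
from h import *
snap('wrist','w11.png'); rel([565.2,-359,78],YAW); print(ctrl.read_state()['force'])
E
```

```text
clock: 17.97
eef_pos: [564.5, -360.8, 165.3]
tool_rot: [-3.141, -0.002, 3.023]
force: [0.1, 0.2, -0.2]
width: 84.9
clock: 18.8
eef_pos: [565.6, -358.8, 161.3]
tool_rot: [3.141, -0.0, 3.026]
force: [-0.2, 0.3, -0.1]
width: 84.9
pos [ 565.6 -358.8  161.4] rot [ 3.142 -0.     3.026] travel cm [ 0.04 -0.02  8.34] twist -0.0002082527469334165 w 85.2 clock 18.85
[ 0.51106463 -0.15958282  0.14368137]
```

View pics/w11.png

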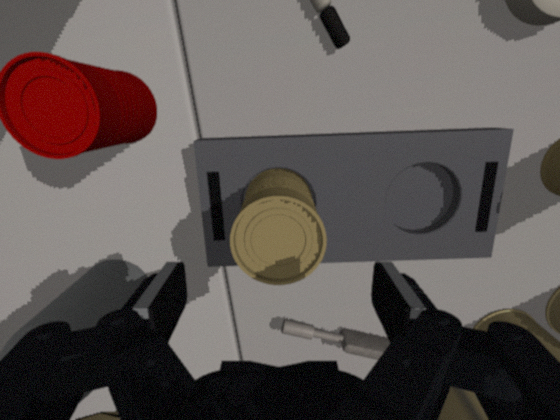

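```bash
python3 -m inch '{"travel":[[0,0,1.5],[0,0,3.5],[0,0,6],[0,0,7.8],[0,0,8.3],[0,0,8.3],[0,0,8.3],[0,0,8.3],[0,0,8.3],[0,0,8.3]],"twist":[0,0,0,0,0,0,0,0,0,0],"fingers":[8.5,8.5,8.5,8.5,8.5,8.5,8.5,5,5,5]}';  python3 -m inch '{"travel":[[0,0,0],[0,0,0],[0,0,0],[0,0,0],[0,0,0],[0,0,0],[0,0,0],[0,0,0],[0,0,0],[0,0,0]],"twist":[0,0,0,0,0,0,0,0,0,0],"fingers":[5,5,5,5,5,5,5,5,5,5]}'; python3 -m inch '{"travel":[[0,0,-0.2],[0,0,-0.6],[0,0,-1.2],[0,0,-2],[0,0,-2.8],[0,0,-3.3],[0,0,-3.5],[0,0,-3.5],[0,0,-3.5],[0,0,-3.5]],"twist":[0,0,0,0,0,0,0,0,0,0],"fingers":[5,5,5,5,5,5,5,5,5,5]}';python3 -m inch '{"travel":[[0,0,0],[0,0,0],[0,0,0],[0,0,0],[0,0,0],[0,0,0],[0,0,0],[0,0,0],[0,0,0],[0,0,0]],"twist":[0,0,0,0,0,0,0,0,0,0],"fingers":[5,5,5,5,5,5,5,5,5,5]}'; python3 - <<'E'
from h import *
F=[]
for k in range(8):
    d=vision.get_image('side'); s=ctrl.read_state(); F.append(s['force'])
F=np.array(F);print(F[:,2].round(2),F.mean(0),s['clock'],s['eef_pos'],s['torque'])
cv2.imwrite('pics/s12.png',cv2.resize(d['frame'][130:330,180:430,::-1],None,fx=3,fy=3))
E
```

```text
clock: 19.68
eef_pos: [566.6, -359.5, 80.3]
tool_rot: [-3.14, 0.003, 3.026]
force: [0.6, -0.3, 2.4]
width: 57.2
clock: 20.52
eef_pos: [566.7, -359.5, 80.3]
tool_rot: [-3.14, 0.003, 3.026]
force: [-0.6, -0.7, 6.0]
width: 57.2
clock: 21.35
eef_pos: [565.4, -358.6, 113.1]
tool_rot: [3.141, -0.001, 3.027]
force: [-0.4, -0.7, -3.0]
width: 56.9
clock: 22.18
eef_pos: [565.7, -358.7, 113.5]
tool_rot: [3.142, 0.0, 3.027]
force: [-0.2, -0.8, -3.3]
width: 56.8
[-2.19 -2.66 -2.77 -3.36 -3.51 -3.2  -3.33 -2.93] [-0.06470945  0.03542845 -2.99364528] 22.5833 [ 565.67539122 -358.79596456  113.47834168] [-0.00802733  0.02415826 -0.02698839]
```

View pics/s12.png

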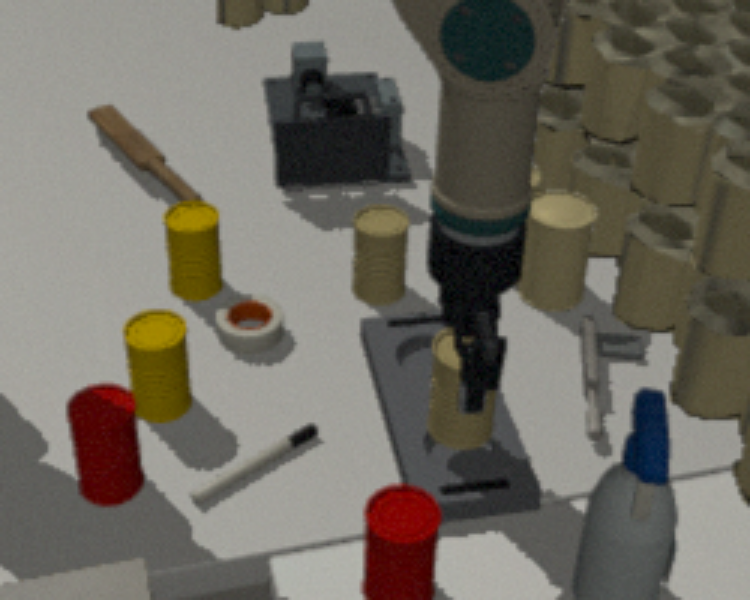

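```bash
python3 -m inch '{"travel":[[0,0,-1],[0,0,-3],[0,0,-5.5],[0,0,-8],[0,1,-10],[0,3,-11],[0,6,-11.2],[0,9.5,-11.2],[0,13,-11.2],[0,16,-11.2]],"twist":[0,0,0,0,0,0,0,0,0,0],"fingers":[5,5,5,5,5,5,5,5,5,5]}'; python3 - <<'E'
from h import *
print(S(-45,0));rel([*S(-45,0),225],YAW)
E
```

```text
clock: 23.42
eef_pos: [584.3, -197.1, 226.6]
tool_rot: [3.14, 0.001, 3.027]
force: [0.0, 0.2, -2.6]
width: 56.9
[530.59806762 207.07080664]
pos [ 584.3 -197.1  226.6] rot [3.140e+00 1.000e-03 3.027e+00] travel cm [ 9.94 39.54  0.2 ] twist 0.05969323680876231 w 56.9 clock 23.4167
```

```bash
python3 -m inch '{"travel":[[0.8,3.4,0],[1.7,6.9,0],[2.7,10.7,0],[3.8,14.7,0],[4.9,19,0],[6,23.5,0],[7.1,28,0],[8.2,32.5,0],[9.2,36.5,0],[9.8,38.8,0]],"twist":[0,0,0,0,0,0,0,0,0,0],"fingers":[5,5,5,5,5,5,5,5,5,5]}';python3 -m inch '{"travel":[[0.1,0.4,0],[0.1,0.7,0],[0.1,0.7,0],[0.1,0.7,1],[0.1,0.7,2],[0.1,0.7,3],[0.1,0.7,3],[0.1,0.7,3],[0.1,0.7,3],[0.1,0.7,3]],"twist":[0,0,0,0,0,0,0,0,0,0],"fingers":[5,5,5,5,5,5,5,5,5,5]}'; python3 - <<'E'
from h import *
rel([*S(-45,0),104.3],YAW)
snap('wrist','w13.png');snap('side','s13.png')
E
```

```text
clock: 24.25
eef_pos: [530.8, 199.3, 226.6]
tool_rot: [3.141, 0.001, 3.027]
force: [-0.1, -0.5, -2.1]
width: 56.8
clock: 25.08
eef_pos: [531.4, 203.8, 195.7]
tool_rot: [3.141, 0.001, 3.026]
force: [-0.1, 0.6, -2.3]
width: 57.0
pos [531.4 203.8 195.7] rot [3.141e+00 1.000e-03 3.026e+00] travel cm [0.12 0.31 9.14] twist -0.017103443839707917 w 57.0 clock 25.0833
```

View pics/w13.png

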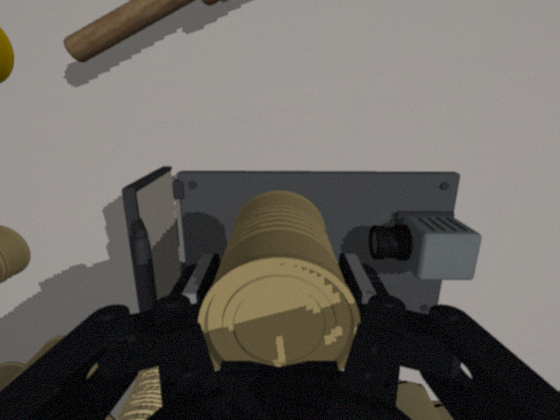

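```bash
python3 -m inch '{"travel":[[0.1,0.2,1],[0.1,0.3,2.5],[0.1,0.3,4.5],[0.1,0.3,6.5],[0.1,0.3,8],[0.1,0.3,8.8],[0.1,0.3,9.1],[0.1,0.3,9.1],[0.1,0.3,9.1],[0.1,0.3,9.1]],"twist":[0,0,0,0,0,0,0,0,0,0],"fingers":[5,5,5,5,5,5,5,5,5,5]}'; python3 - <<'E'
from h import *
rel([*S(0,0),104.3],YAW)
d=snap('side','s14.png');i=cv2.imread('pics/s14.png')
cv2.imwrite('pics/s14c.png',cv2.resize(i[115:205,240:340],None,fx=6.5,fy=6.5,interpolation=cv2.INTER_CUBIC))
w=snap('wrist','w14.png')
E
```

```text
clock: 26.02
eef_pos: [531.1, 207.4, 105.4]
tool_rot: [3.141, 0.002, 3.027]
force: [-0.9, -0.4, -3.1]
width: 57.1
pos [531.1 207.4 105.4] rot [3.141e+00 2.000e-03 3.027e+00] travel cm [-4.45 -0.04  0.12] twist 0.00819034886025231 w 57.1 clock 26.0167
```

View pics/w14.png

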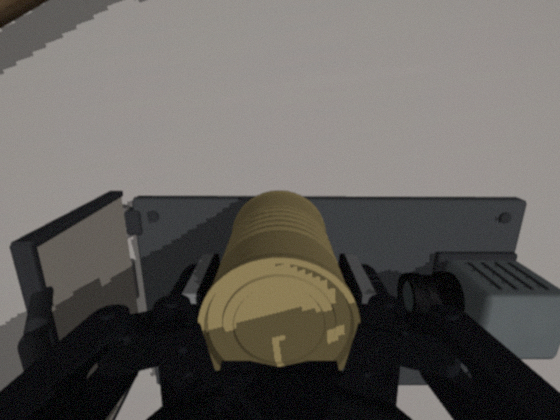

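View pics/s14c.png

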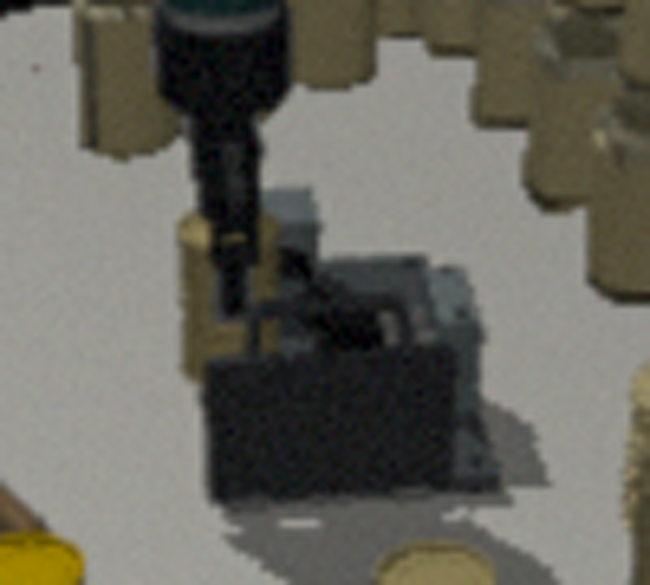

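```bash
python3 -m inch '{"travel":[[-0.3,0,0.05],[-0.8,0,0.1],[-1.3,0,0.1],[-1.8,0,0.1],[-2.3,0,0.1],[-2.7,0,0.1],[-3.0,0,0.1],[-3.1,0,0.1],[-3.1,0,0.1],[-3.1,0,0.1]],"twist":[0,0,0,0,0,0,0,0,0,0],"fingers":[5,5,5,5,5,5,5,5,5,5]}';python3 -m inch '{"travel":[[-0.1,0,0],[-0.3,0,0],[-0.5,0,0],[-0.7,0,0],[-0.8,0,0],[-0.9,0,0],[-1.0,0,0],[-1.0,0,0],[-1.0,0,0],[-1.0,0,0]],"twist":[0,0,0,0,0,0,0,0,0,0],"fingers":[5,5,5,5,5,5,5,5,5,5]}'; python3 - <<'E'
from h import *
rel([*S(0,0),104.3],YAW);s=ctrl.read_state();print(s['force'],s['torque'])
E
```

```text
clock: 26.95
eef_pos: [560.9, 203.4, 103.4]
tool_rot: [-3.141, -0.001, 3.027]
force: [-0.3, 0.5, -1.8]
width: 56.9
clock: 27.78
eef_pos: [570.7, 202.1, 103.3]
tool_rot: [-3.141, -0.001, 3.026]
force: [-1.9, -0.4, -3.0]
width: 56.7
pos [570.7 202.1 103.3] rot [-3.141e+00 -1.000e-03  3.026e+00] travel cm [-0.46  0.04 -0.1 ] twist 0.0036702039466139248 w 56.7 clock 27.7833
[-1.90954652 -0.37991013 -3.02548995] [-0.2665962   0.62789375 -0.00398799]
```

```bash
python3 -m inch '{"travel":[[-0.05,0,-0.05],[-0.1,0,-0.1],[-0.15,0,-0.1],[-0.2,0,-0.1],[-0.25,0,-0.1],[-0.3,0,-0.1],[-0.35,0,-0.1],[-0.4,0,-0.1],[-0.4,0,-0.1],[-0.4,0,-0.1]],"twist":[0,0,0,0,0,0,0,0,0,0],"fingers":[5,5,5,5,5,5,5,5,5,5]}'; python3 - <<'E'
from h import *
F=[]
for k in range(3):
    d=vision.get_image('side'); s=ctrl.read_state(); F.append(s['force'])
print(np.mean(F,0));rel([*S(0,0),104.3],YAW)
E
```

```text
clock: 28.62
eef_pos: [574.9, 201.6, 104.3]
tool_rot: [-3.141, -0.001, 3.026]
force: [-2.9, -1.7, -6.2]
width: 57.1
[-2.81554208 -1.92832229 -5.81821317]
pos [574.9 201.6 104.4] rot [-3.141 -0.     3.026] travel cm [-0.03  0.04  0.01] twist 0.0027067424382407187 w 56.6 clock 28.7667
```

```bash
python3 -m inch '{"travel":[[-0.05,-0.05,0],[-0.1,-0.05,0],[-0.15,-0.05,0],[-0.2,-0.05,0],[-0.2,-0.05,0],[-0.2,-0.05,0],[-0.2,-0.05,0],[-0.2,-0.05,0],[-0.2,-0.05,0],[-0.2,-0.05,0]],"twist":[0,0,0,0,0,0,0,0,0,0],"fingers":[5,5,5,5,5,5,5,5,5,5]}'; python3 - <<'E'
from h import *
F=[]
for k in range(3):
    d=vision.get_image('wrist'); s=ctrl.read_state(); F.append(s['force'])
print(np.mean(F,0));rel([*S(0,0),104.3],YAW)
snap('wrist','w15.png');snap('top','t15.png')
E
```

```text
clock: 29.6
eef_pos: [576.1, 201.4, 104.5]
tool_rot: [-3.141, -0.002, 3.027]
force: [-5.6, -1.6, -3.3]
width: 57.0
[-5.58364223 -1.52732915 -3.29047378]
pos [576.1 201.4 104.5] rot [-3.141e+00 -2.000e-03  3.027e+00] travel cm [0.09 0.04 0.02] twist 0.025198309474018844 w 56.7 clock 29.75
```

View pics/w15.png

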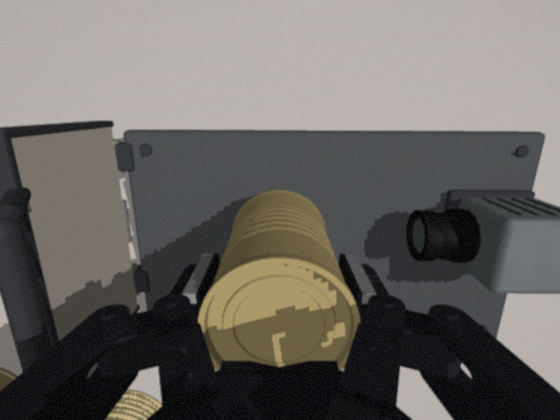

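```bash
python3 -m inch '{"travel":[[-0.05,0,0],[-0.1,0,0],[-0.15,0,0],[-0.15,0,0],[-0.15,0,0],[-0.15,0,0],[-0.15,0,0],[-0.15,0,0],[-0.15,0,0],[-0.15,0,0]],"twist":[0,0,0,0,0,0,0,0,0,0],"fingers":[5,5,5,5,5,5,5,5,5,5]}'; python3 - <<'E'
from h import *
F=[]
for k in range(3):
    d=vision.get_image('wrist'); s=ctrl.read_state(); F.append(s['force'])
print(np.mean(F,0),s['torque']);rel([*S(0,0),104.3],YAW)
d=snap('side','s16.png');i=cv2.imread('pics/s16.png')
cv2.imwrite('pics/s16c.png',cv2.resize(i[115:205,240:340],None,fx=6.5,fy=6.5,interpolation=cv2.INTER_CUBIC))
t=snap('top','t16.png')
i=cv2.imread('pics/t16.png');cv2.imwrite('pics/t16c.png',cv2.resize(i[90:290,90:410],None,fx=2.5,fy=2.5))
E
```

```text
clock: 30.68
eef_pos: [576.3, 201.4, 104.6]
tool_rot: [-3.141, -0.004, 3.027]
force: [-8.0, -0.5, -1.3]
width: 56.7
[-8.23527516 -0.89663884 -0.46574249] [-0.30158614  1.92425539 -0.00387094]
pos [576.3 201.4 104.5] rot [-3.141 -0.004  3.027] travel cm [0.11 0.04 0.03] twist 0.041357838282888935 w 57.0 clock 30.8333
```

View pics/s16c.png

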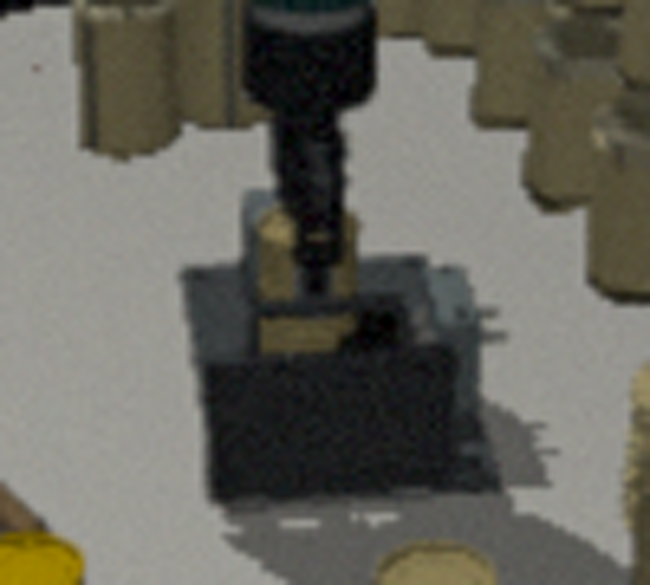

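View pics/t16c.png

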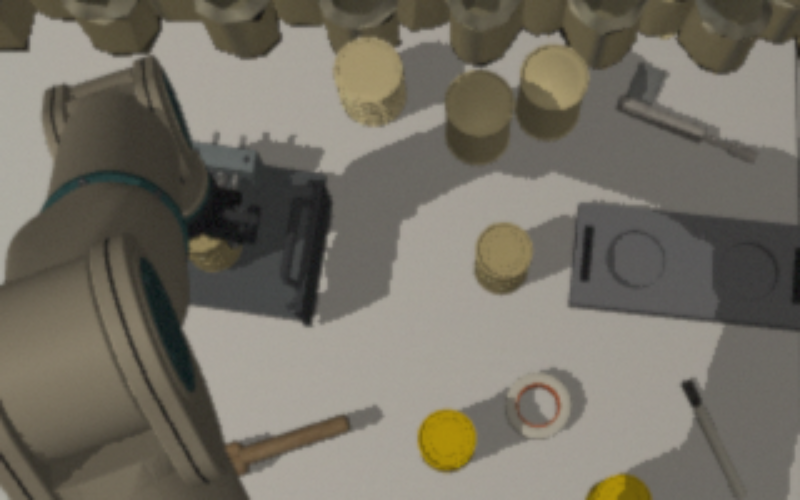

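```bash
python3 - <<'E'
from h import *
snap('wrist','w16.png')
a,b,c=[cv2.imread(f'pics/{n}.png') for n in('w11','w14','w16')]
cv2.imwrite('pics/cmp.png',np.hstack([cv2.resize(x[170:370,190:370],None,fx=2.1,fy=2.8) for x in(b,c)]))
s=ctrl.read_state();print(s['force'],s['eef_pos'],s['tool_rot'],s['clock'])
E
```

```text
[-8.45295495 -1.53414142 -0.04749553] [576.34157616 201.35102053 104.55482035] [-3.14096371 -0.00424243  3.02711301] 30.9833
```

View pics/cmp.png

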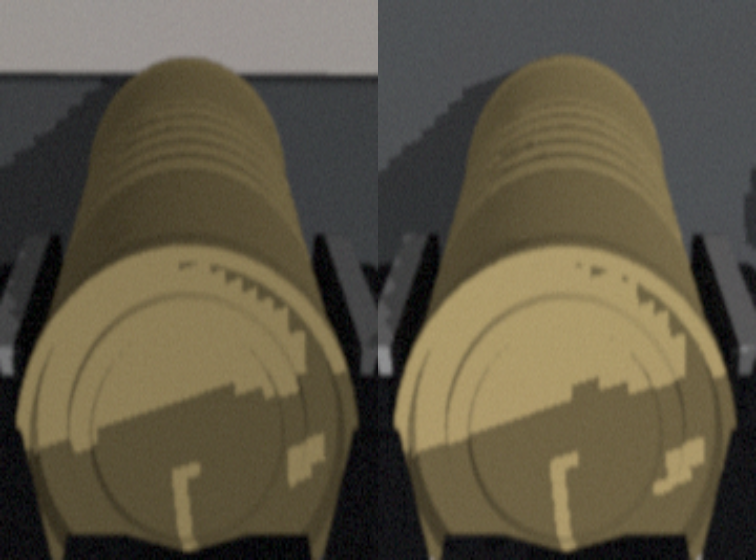

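```bash
python3 -c "
from cell import ctrl
print(ctrl.finish_job())"
```

```text
the job is handed in; nothing more can be done
None
```

I finished the job and handed it in at about 31 s of the 72 s allowed. No verdict came back, so the result rests on my own checks.

- **Backdrop:** I raised it first. It stood upright after I let go and in later pictures. My readings put it at about 88–91.5°, and the wrist camera was a few mm off from the top camera there, so the exact angle is uncertain.
- **Weighing:** The tin from the +y pocket pulled about 1.8 N and the one from the -y pocket about 3.0 N. That is roughly 120 g apart, well above the force noise. The lighter tin stands on the bench between the stand and the carrier.
- **Pressing:** The heavier tin is held in the vee.
  - **Vee home:** Pushing 1.5 mm further moved it only 0.2 mm, and the push rose to about 8 N (the spring gives 3.2 N). I take that as the hard stop.
  - **Height:** The bottom seam is at about 36.2 mm against the 36 mm lens height. That figure comes from the grip height, not from a direct view of the seam. It is well clear of the base plate.
  - **Upright:** Comparing wrist pictures before and after pressing showed no visible slip and about 0.4° of tilt.
- **Side force:** About 1–1.5 N sideways remained at the end, so the tin is slightly off-centre in the vee.
- **Other things:** I did not touch any of the bystanders, and the last top view shows no change in those it takes in.

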